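# Slide a watch head along the rail into its tray pocket

### The arm

A 6-joint arm with a two-finger parallel gripper is mounted at the origin on the work surface. World frame = base frame: x ahead of the robot, y to its left, z up, the work surface at z = 0. Lengths are in mm, angles in rad, forces in N, time in s.
With the tool pointing down it reaches from about 300 to 825 mm from the base axis. Payload 5.4 kg.
Tool frame: the origin (TCP) lies at the very end of the fingers, on their centre line; the grasp point (between the pads) lies 19 mm behind it (arm.grasp_offset is the z of the grasp point in the tool frame, in mm); z points along the fingers, y is the line along which they close (so a half turn about z gives the same grasp; the last joint's range is limited). The gripper opens to 92 mm and grips with 3 to 60 N. Pads are 20 mm wide; open, the fingers measure 128 mm over their backs; the gripper's body (75 mm by 189 mm) begins 69 mm behind the grasp point.
Start: joints at [0.971, 0.158, 1.597, -0, 1.386, -0.21], TCP at [218.51, 531.845, 214.601] pointing down, gripper open.
Joint ranges: [-2.91, 2.91], [-0.94, 2.29], [0.18, 2.7], [-1.29, 4.43], [0.17, 2.64], [-3, 3]. Speed limits (rad/s): [2.57, 2.57, 3.14, 3.14, 3.14, 3.14].

### API

Orientations are given as a rotation vector (axis times angle).
In Python, from workcell import arm gives the robot as it stands.
- The arm moves only by the shell command python3 -m jog 'ROWS' [FORCE]. ROWS is JSON, a list of rows, each an object with "gripper": the closure, from 0 (fully open) to 1 (shut); "xyz": the shift along the world's x, y, z scaled (see below), a list of three; "twist": the turn about the world's z scaled (see below). A call has 1 to 12 rows; each row shifts and turns the commanded pose from where the row before left it; what a row does not reach is not made up. The controller multiplies each number of a shift by 0.03 m and each number of a turn by pi rad. A row lasts 1/8 s, in which the tool goes at most 62.5 mm and 10.7 degrees, less where a joint would pass 70% of its speed; a pose out of reach is approached as far as the arm can. A call with a number of a shift or a turn outside -1 to 1 is refused whole. A call with a gripper value outside its range is refused whole. The fingers move at their own pace and stop on an object; FORCE is the grip in N (left out, the last holds). Time passes only in rows, so rows that do not move let the fingers close. It gives the time, the measured TCP pose, the force, the opening and the grip force at its end, in the units of the state.
- arm.sense(): the state, without advancing time (a new reading comes with each control period).
- arm.grab_frame(name): name is "scene" or "top" or "wrist"; returns (picture, depth): 400x640x3 uint8, blue, green, red; 400x640 float32, mm along the optical axis (not along the pixel's ray), 0 where there is no reading.
- arm.camera_params(name): a dict with "fx", "fy", "cx", "cy" (pixels), "position" and "attitude" of the camera in the world; the wrist camera has in their place "mount" (4x4, takes a point from camera to tool coordinates, whose origin is the TCP and whose axes are the flange's). Camera axes: x right, y up, looking along -z (the intrinsics and any distortion apply to the point x, -y, -z); pixel columns grow to the right and rows downward; lengths in mm; the calibration is good to about 2 mm. A picture is of the moment at which its call begins: read the wrist's pose just before it. camera_params takes no time and is no camera call.
- arm.job_done(): hands the job in; it is judged then, once.
The state is a dict: "t": time; "joint_pos": joint angles; "qvel": joint speeds; "joint_torque": joint torques, N m; "tool_pos": TCP position; "orientation": TCP orientation; "wrist_force": force on the tool from outside, world axes, zero at the start; "moment": the same for the moment, N m; "opening": finger opening in mm; "grip_force": force on a finger pad.
Only numpy, scipy, OpenCV 4.12 (cv2) and the standard library are available. Lean on these libraries where they do the work, as an engineer would, in place of code of your own. Each camera call takes 0.05 s, during which the arm holds its last target. There are 200 camera calls.

### The job

A round steel watch head with a white dial lies in the open middle of the grey sorting tray. Do not pick it up: with the fingertips, first push it straight across until it rests against the tray's long rail, then slide it along, keeping it against the rail, into the corner pocket with the blue floor until it is fully home against the end stop. Leave it lying there, take the hand away, and leave everything else where it is.

Things in the scene. Friction and masses are not known exactly. Their poses are not given: they have to be found in the camera images.
- head: the watch head: a plain steel disc 42 mm across and 10 mm thick (no lugs or crown), white dial with black marks upward, about 70 g, lying flat and loose on the tray. It does not roll away: it stops where it is left. Origin: centre of its underside; z up.
- tray: the sorting tray, fixed to the bench: grey plate 220 mm (x) by 360 mm (y), 8 mm thick. Origin: centre of the plate's underside, on the bench; z up, y along the rail. Aluminium rail on the +x side, its working face at x = +50 mm, 10 mm wide, 16 mm high above the plate. A corner pocket at each end of the rail (see the stops); between them open plate.
- stop_a (a point): end stop of the pocket at the tray's +y end: this point is on the stop's inner face, at plate-top level, 21 mm from the rail. Stop 12 mm thick, 16 mm high, from the rail to tray x = -3 mm. A guide parallel to the rail (10 mm high, face at tray x = +5 mm, reaching 30 mm out from the stop) makes the pocket 45 mm wide; a 45 degree lead-in flares on from it to x = -16 mm, 48 mm from the stop.
- stop_b (a point): the same at the tray's -y end, mirrored. Stop faces at tray y = +161 and -161 mm. A head fully home, against rail and stop, has its centre at tray x = +29 mm, y = +140 or -140 mm.
- blue_pad: the blue floor (a 42 mm square, 0.6 mm, only a colour: nothing to bump into) of the pocket where the head must go; at the tray's +y or -y end, which one changes. Origin: centre of the square, at plate-top level: where the head's centre comes when it is home. Axes parallel to the tray's.
- red_pad: the same in red, floor of the other pocket, which stays empty. Origin: its centre.
- gold_head: bystander: small gold watch head with a black dial, 32 mm across, 9 mm thick, on a near (-x) corner of the tray, at x about -75 mm, |y| about 145 mm. Origin: centre of its underside.
- tin: bystander: round aluminium parts tin with a yellow spot, 39 mm across, 24 mm high, on the other near corner of the tray. Origin: centre of its underside.
- loupe: bystander: black eye loupe, 33 mm across, 26 mm high, standing on the plate behind the rail (x about +84 mm). Origin: centre of its underside.
- driver: bystander: screwdriver with a red handle, 130 mm long, lying behind the rail along it, x about +84 mm. Origin: under its middle.
- oil: bystander: jar with a red cap, 40 mm across, 75 mm high, standing on the bench to the left of the tray. Origin: centre of its underside.
- hammer_block: bystander: wooden bench block, 70 mm square, 36 mm high with the steel disc on it, on the bench to the right of the tray. Origin: centre of its underside.
- dish: bystander: glass dish, 90 mm across, 22 mm high, on the bench to the right. Origin: centre of its underside.
Mind the look-alikes: they are no part of the job. What is meant by the head is not purple, and is the smaller of those in its own colour.

How it is judged:
By the outcome, as a careful person would: the job done as asked, in the order asked, and still so for the second after the job is handed in, with the robot touching nothing.
It also fails if it takes over 46 s, if anything falls off the work surface, if the arm or the gripper's body presses on something with over 40 N, if the wrist force passes 120 N, or if a joint passes its speed limit or range.

## Working session

There is one attempt and no reset: what is moved stays moved. The work goes in short steps, Python scripts to look and compute and a shell command to move; the robot and the scene stay as the last step left them, time stands still between calls to the robot, and variables do not carry over. Pictures are saved under pics/ and viewed, at most 10 in all, crops included, and the job is handed in when it is done.

```bash
mkdir -p pics; cat > h.py <<'E'
import numpy as np, cv2
from workcell import arm
from scipy.spatial.transform import Rotation as R
def cam(n):
    p=arm.camera_params(n); return p
def Rm(a):
    a=np.array(a,float); return a[:3,:3] if a.ndim==2 else R.from_rotvec(a).as_matrix()
def px2w(n,u,v,z):
    "pixel to world at height z"
    p=cam(n); d=np.array([(u-p['cx'])/p['fx'],-(v-p['cy'])/p['fy'],-1.])
    d=Rm(p['attitude'])@d; o=np.array(p['position']); return o+d*(z-o[2])/d[2]
E
python3 - <<'E'
from h import *
for n in("scene","top","wrist"): print(n,arm.camera_params(n))
print(arm.sense())
for n in("scene","top"):
    b,d=arm.grab_frame(n); cv2.imwrite(f"pics/{n}0.png",b); np.save(f"pics/{n}0.npy",d)
E
```

```text
scene {'fx': 382.6146452434735, 'fy': 382.6146452434735, 'cx': 322.257479371344, 'cy': 202.63947501079394, 'position': array([1100.51026197,  561.74791376,  714.40467202]), 'attitude': array([0.4220549 , 0.9992938 , 2.14831456])}
top {'fx': 454.8774882339889, 'fy': 454.8774882339889, 'cx': 320.4198301939889, 'cy': 196.61642059270935, 'position': array([ 312.19066001,   14.43350274, 1141.42048139]), 'attitude': array([ 0.15345553, -0.16514043, -1.58292933])}
wrist {'fx': 281.2699334560636, 'fy': 281.2699334560636, 'cx': 321.66333223469076, 'cy': 194.96567108846153, 'mount': array([[ 7.70557175e-05,  9.59667880e-01,  2.81136184e-01,
         7.88131245e+01],
       [ 9.99999972e-01, -1.36677143e-04,  1.92465261e-04,
         3.60375571e-01],
       [ 2.23127620e-04,  2.81136161e-01, -9.59667864e-01,
        -1.69528818e+02],
       [ 0.00000000e+00,  0.00000000e+00,  0.00000000e+00,
         1.00000000e+00]])}
{'t': 0.0, 'joint_pos': array([ 9.70903553e-01,  1.59050778e-01,  1.59818341e+00, -1.28313304e-05,
        1.38619279e+00, -2.10108366e-01]), 'qvel': array([ 0.00060884,  0.00021876,  0.00017726,  0.00010554, -0.00063281,
       -0.00075096]), 'joint_torque': array([ 1.19536362e-04, -3.85570621e+01, -3.22108483e+01,  7.01619289e-02,
        3.78335116e-02, -1.31486167e-04]), 'tool_pos': array([218.17142675, 531.34652907, 213.6423988 ]), 'orientation': array([-6.08261697e-01, -3.08141967e+00,  2.65545460e-03]), 'wrist_force': array([ 0.10319167,  0.00362169, -0.37723589]), 'moment': array([ 0.05644787, -0.00221141, -0.04333704]), 'grip_force': 0.0, 'opening': 91.93890812453552}
```

View pics/top0.png

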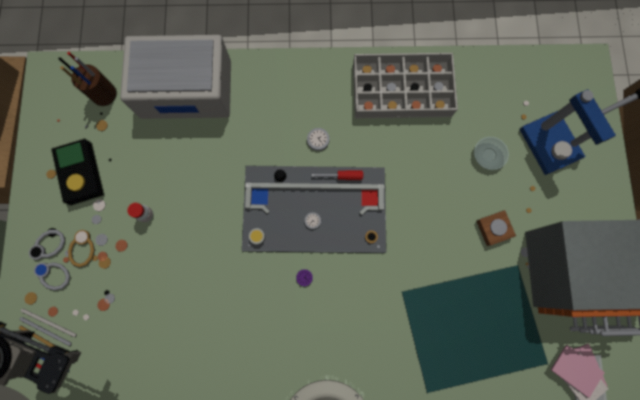

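View pics/scene0.png

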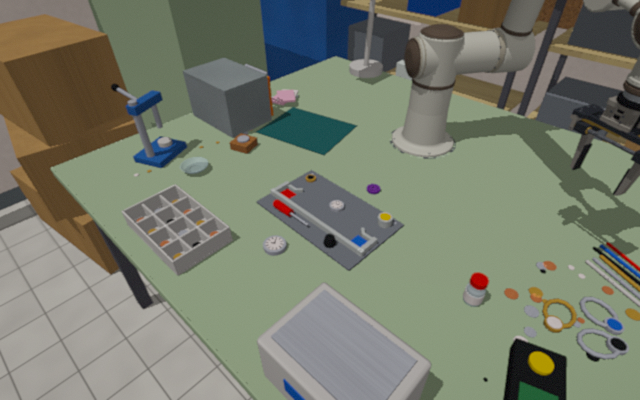

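Top view: the candidates for the head are the white disc on the tray (313,221), a larger white disc off the tray (318,139), a purple disc (304,278) and the gold head (371,237). I choose (313,221). The blue pad is at (260,197), at the +y end. Next is a close crop to check.

```bash
python3 - <<'E'
from h import *
b=cv2.imread("pics/top0.png")
c=cv2.resize(b[160:260,235:395],None,fx=5,fy=5,interpolation=cv2.INTER_CUBIC)
cv2.imwrite("pics/crop0.png",c)
E
```

```text
(no output)
```

View pics/crop0.png

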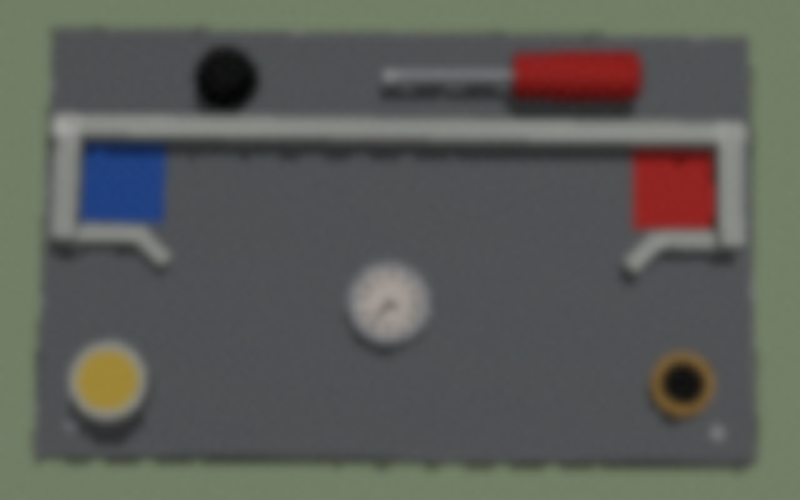

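The crop shows the white-dialled steel disc at crop (388,303), the blue pad at (124,183) and the red pad at (674,190). The tray is nearly square to the picture.

```bash
python3 - <<'E'
from h import *
f=lambda x,y,z:px2w("top",(x+.5)/5-.5+235,(y+.5)/5-.5+160,z)[:2]
bl,rd=f(124,183,8),f(674,190,8)
h=f(388,301,18)
y=(bl-rd); print("pads",bl,rd,np.linalg.norm(y)); y/=np.linalg.norm(y); x=np.array([y[1],-y[0]])
o=(bl+rd)/2-29*x
print("yaw deg",np.degrees(np.arctan2(-y[0],y[1])),"origin",o)
for n,p in dict(head=h,gold=f(682,382,17),tin=f(108,380,32),loupe=f(226,78,34),c1=f(52,30,8),c2=f(748,40,8),c3=f(755,465,8),c4=f(37,460,8)).items(): print(n,p.round(1),"tray",((p-o)@x).round(1),((p-o)@y).round(1))
s=arm.sense(); T=R.from_rotvec(s['orientation']).as_matrix(); print("tool axes",T.round(3))
E
```

```text
pads [548.47410529 158.88813303] [ 539.94650452 -120.74382825] 279.76195907097014
yaw deg -1.7467393649016087 origin [515.22378042  19.95611969]
head [484.   25.5] tray -31.4 4.6
gold [ 440.9 -119.7] tray -70.0 -141.9
tin [445.2 162.8] tray -74.3 140.7
loupe [596.  104.9] tray 78.1 87.4
c1 [629.7 196.6] tray 109.0 180.1
c2 [ 618.2 -162.1] tray 108.5 -178.9
c3 [ 400.  -155.4] tray -109.9 -178.8
c4 [408.9 200.8] tray -111.8 177.5
tool axes [[-0.925  0.38  -0.001]
 [ 0.38   0.925 -0.001]
 [ 0.    -0.002 -1.   ]]
```

```bash
python3 -m jog '[{"gripper":0.74,"xyz":[0.445,-0.99,0],"twist":0.057},{"gripper":0.74,"xyz":[0.445,-0.99,0],"twist":0.057},{"gripper":0.74,"xyz":[0.445,-0.99,0],"twist":0},{"gripper":0.74,"xyz":[0.445,-0.99,0],"twist":0},{"gripper":0.74,"xyz":[0.445,-0.99,0],"twist":0},{"gripper":0.74,"xyz":[0.445,-0.99,0],"twist":0},{"gripper":0.74,"xyz":[0.445,-0.99,0],"twist":0},{"gripper":0.74,"xyz":[0.445,-0.99,0],"twist":0},{"gripper":0.74,"xyz":[0.445,-0.99,0],"twist":0},{"gripper":0.74,"xyz":[0.445,-0.99,0],"twist":0},{"gripper":0.74,"xyz":[0.445,-0.99,0],"twist":0},{"gripper":0.74,"xyz":[0.445,-0.99,0],"twist":0}]'
python3 -m jog '[{"gripper":0.74,"xyz":[0.445,-0.99,0],"twist":0},{"gripper":0.74,"xyz":[0.445,-0.99,0],"twist":0},{"gripper":0.74,"xyz":[0.445,-0.99,0],"twist":0},{"gripper":0.74,"xyz":[0.445,-0.99,0],"twist":0},{"gripper":0.74,"xyz":[0.445,-0.99,0],"twist":0},{"gripper":0.74,"xyz":[0,0,-1],"twist":0},{"gripper":0.74,"xyz":[0,0,-1],"twist":0},{"gripper":0.74,"xyz":[0,0,-1],"twist":0},{"gripper":0.74,"xyz":[0,0,0],"twist":0},{"gripper":0.74,"xyz":[0,0,0],"twist":0}]'
python3 - <<'E'
from h import *
s=arm.sense(); T=R.from_rotvec(s['orientation']).as_matrix(); print(s['t'],s['tool_pos'],T[:,1],s['opening'],s['wrist_force'])
b,d=arm.grab_frame("wrist"); cv2.imwrite("pics/w1.png",b)
E
```

```text
t: 1.6
tool_pos: [378.7, 174.4, 214.3]
orientation: [-0.05, -3.141, 0.0]
wrist_force: [0.5, -0.8, -0.5]
opening: 23.9
grip_force: 0.0
t: 2.85
tool_pos: [446.0, 26.9, 125.6]
orientation: [0.05, 3.14, -0.0]
wrist_force: [0.9, 0.5, -0.2]
opening: 23.7
grip_force: 0.0
2.85 [446.0283437   26.85145591 125.60053809] [ 3.15638654e-02  9.99501709e-01 -2.36700006e-04] 23.74248235280419 [ 0.94362417  0.50341163 -0.22239657]
```

View pics/w1.png

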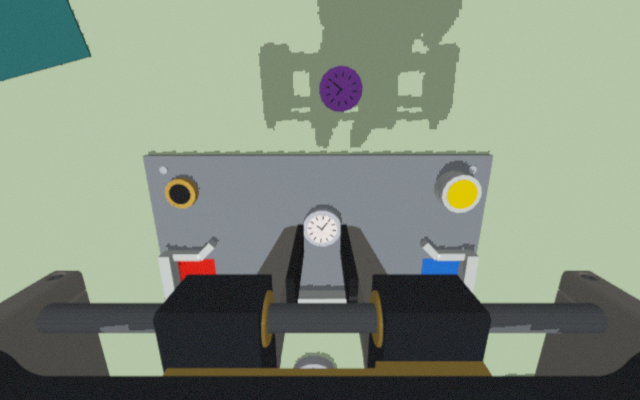

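Wrist view: the head is centred at (322,229), between the finger outlines. The tin is at (461,193), the gold head at (181,193) and the purple disc at (341,88).

```bash
cat >> h.py <<'E'
O=np.array([515.22,19.96]); YA=np.radians(-1.75); X=np.array([np.cos(YA),np.sin(YA)]); Y=np.array([-X[1],X[0]])
def tray(p): p=np.array(p)[:2]-O; return np.array([p@X,p@Y]).round(1)
def wpx(u,v,z,s):
    p=arm.camera_params("wrist"); T=R.from_rotvec(s['orientation']).as_matrix(); M=p['mount']
    d=T@(M[:3,:3]@np.array([(u-p['cx'])/p['fx'],-(v-p['cy'])/p['fy'],-1.])); o=np.array(s['tool_pos'])+T@M[:3,3]
    return o+d*(z-o[2])/d[2]
E
python3 - <<'E'
from h import *
s=arm.sense()
for n,u,v,z in[("head",322,229,18),("tin",461,193,32),("gold",181,193,17),("c",491,155,8),("c",146,157,8),("blue",440,268,8),("red",197,269,8)]:
    p=wpx(u,v,z,s); print(n,p[:2].round(1),tray(p))
print(tray(s['tool_pos']))
E
```

```text
head [487.1  25.9] [-28.3   5. ]
tin [447.4 162.5] [-72.2 140.4]
gold [ 442.9 -118.1] [ -68.1 -140.2]
c [415.  200.9] [-105.7  177.8]
c [ 406.  -152.1] [-103.9 -175.3]
blue [544.3 160.2] [ 24.7 141.1]
red [ 536.9 -120.2] [  25.9 -139.4]
[-69.    4.7]
```

```bash
python3 -m jog '[{"gripper":0.74,"xyz":[0,0,-1],"twist":0},{"gripper":0.74,"xyz":[0,0,-1],"twist":0},{"gripper":0.74,"xyz":[0,0,-1],"twist":0},{"gripper":0.74,"xyz":[0,0,-0.5],"twist":0},{"gripper":0.74,"xyz":[0,0,-0.22],"twist":0},{"gripper":0.74,"xyz":[0,0,0],"twist":0}]'
```

```text
t: 3.65
tool_pos: [446.1, 26.8, 13.6]
orientation: [0.05, 3.14, -0.0]
wrist_force: [0.7, -0.3, 0.8]
opening: 24.0
grip_force: 0.0
```

```bash
python3 -m jog '[{"gripper":0.74,"xyz":[0.1,-0.003,-0.05],"twist":0},{"gripper":0.74,"xyz":[0.2,-0.006,0],"twist":0},{"gripper":0.74,"xyz":[0.2,-0.006,0],"twist":0},{"gripper":0.74,"xyz":[0.2,-0.006,0],"twist":0},{"gripper":0.74,"xyz":[0.2,-0.006,0],"twist":0},{"gripper":0.74,"xyz":[0.2,-0.006,0],"twist":0},{"gripper":0.74,"xyz":[0.2,-0.006,0],"twist":0},{"gripper":0.74,"xyz":[0.2,-0.006,0],"twist":0},{"gripper":0.74,"xyz":[0.2,-0.006,0],"twist":0},{"gripper":0.74,"xyz":[0.2,-0.006,0],"twist":0},{"gripper":0.74,"xyz":[0.2,-0.006,0],"twist":0},{"gripper":0.74,"xyz":[0,0,0],"twist":0}]'
python3 - <<'E'
from h import *
s=arm.sense(); print(tray(s['tool_pos']),s['wrist_force'])
b,d=arm.grab_frame("wrist"); cv2.imwrite("pics/w2.png",b)
E
```

```text
t: 5.15
tool_pos: [509.2, 25.0, 11.6]
orientation: [0.05, 3.14, -0.0]
wrist_force: [-0.0, -0.8, -0.9]
opening: 23.9
grip_force: 0.0
[-6.2  4.8] [-0.04839948 -0.76791666 -0.86992645]
```

View pics/w2.png

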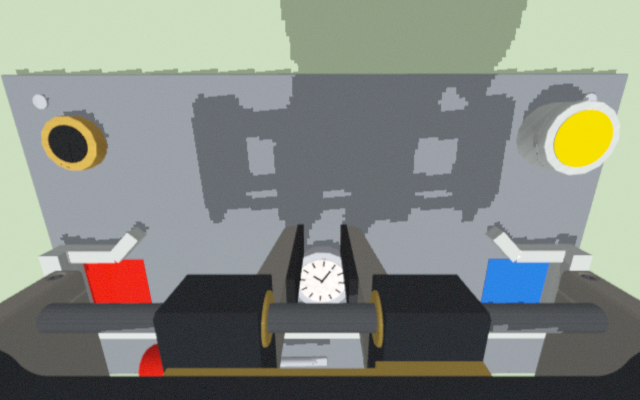

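The head is now cradled at (321,280), close to the rail. I'll nudge it on until the force rises.

```bash
python3 -m jog '[{"gripper":0.74,"xyz":[0.07,-0.002,0],"twist":0},{"gripper":0.74,"xyz":[0.07,-0.002,0],"twist":0},{"gripper":0.74,"xyz":[0.07,-0.002,0],"twist":0},{"gripper":0.74,"xyz":[0,0,0],"twist":0}]' | grep -E "pos|force"
python3 -m jog '[{"gripper":0.74,"xyz":[0.05,-0.0015,0],"twist":0},{"gripper":0.74,"xyz":[0,0,0],"twist":0}]'| grep -E "pos|force"
```

```text
tool_pos: [515.0, 24.9, 11.5]
wrist_force: [0.1, 0.1, 1.1]
grip_force: 0.0
tool_pos: [516.3, 24.8, 11.5]
wrist_force: [0.3, 0.1, 0.3]
grip_force: 0.1
```

```bash
for i in 1 ; do python3 -m jog '[{"gripper":0.74,"xyz":[0.04,-0.001,0],"twist":0},{"gripper":0.74,"xyz":[0,0,0],"twist":0}]'| grep -E "pos|wrist"
python3 -m jog '[{"gripper":0.74,"xyz":[0.03,-0.001,0],"twist":0},{"gripper":0.74,"xyz":[0,0,0],"twist":0}]'| grep -E "pos|wrist"
done
```

```text
tool_pos: [517.5, 24.8, 11.5]
wrist_force: [-0.5, -0.1, -0.5]
tool_pos: [518.4, 24.8, 11.5]
wrist_force: [-0.8, 0.2, 0.8]
```

```bash
python3 -m jog '[{"gripper":0.74,"xyz":[0.03,-0.001,0],"twist":0},{"gripper":0.74,"xyz":[0,0,0],"twist":0}]'| grep -E "pos|force"
python3 -m jog '[{"gripper":0.74,"xyz":[0.03,-0.001,0],"twist":0},{"gripper":0.74,"xyz":[0,0,0],"twist":0}]'| grep -E "pos|force"
```

```text
tool_pos: [519.4, 24.7, 11.5]
wrist_force: [0.2, 0.6, 0.9]
grip_force: 0.2
tool_pos: [520.2, 24.7, 11.5]
wrist_force: [-0.2, 0.3, 0.8]
grip_force: 0.3
```

```bash
python3 - <<'E'
from h import *
b,d=arm.grab_frame("wrist"); cv2.imwrite("pics/w3.png",cv2.resize(b[220:380,220:420],None,fx=3,fy=3,interpolation=2))
E
```

```text
(no output)
```

View pics/w3.png

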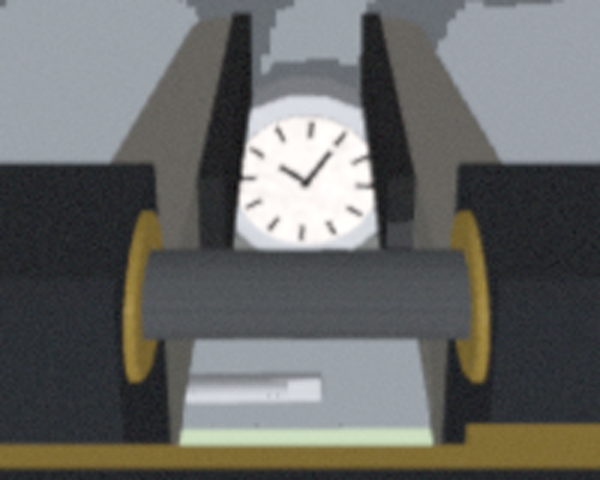

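The dial centre is at crop (305,180), which is full-frame (321.7,280). The rail is hidden behind the gripper bar, so I compute the distance to it.

```bash
python3 - <<'E'
from h import *
s=arm.sense(); print(s['t'])
print(tray(s['tool_pos']),tray(wpx(321.7,280,18,s)))
b,d=arm.grab_frame("wrist")
c=np.hstack([b[230:375,70:270],b[230:375,400:600]]); cv2.imwrite("pics/w4.png",cv2.resize(c,None,fx=2,fy=3,interpolation=2))
E
```

```text
7.0
[4.8 4.9] [32.5  5. ]
```

View pics/w4.png

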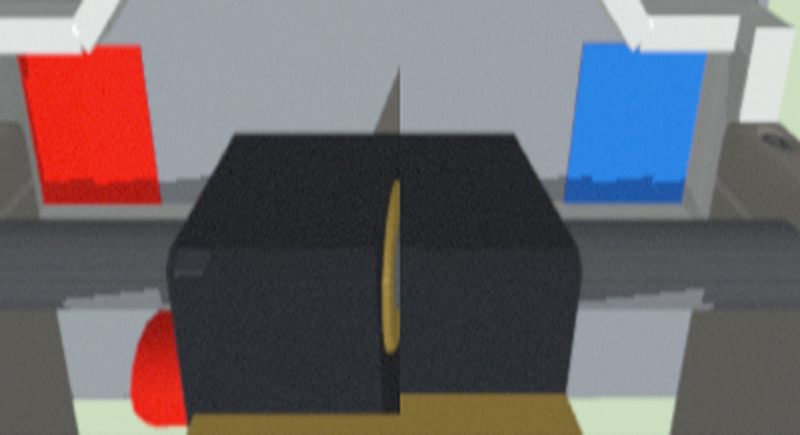

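The red pad spans rows 245–298 and the blue pad rows 244–298, with the rail face at row 298.

```bash
python3 - <<'E'
from h import *
s=arm.sense()
for u,v in[(115,245.3),(120,298.3),(400+60*1.0+0,298),(400+(640-400)/2,244.3),(400+(625-400)/2,298)]: print(u,v,tray(wpx(u,v,8.3,s)))
# disc near-camera edge rows at bottom/top
for v in(220+95/3,220+250/3): print(tray(wpx(321.7,v,18,s)))
E
```

```text
115 245.3 [  11.9 -134.6]
120 298.3 [  53.7 -139.7]
460.0 298 [ 53.6 104.1]
520.0 244.3 [ 11.4 138.7]
512.5 298 [ 53.7 141.7]
[11.7  5. ]
[50.6  5. ]
```

The wrist camera puts the rail face at 53.7 and the disc centre at 32.5, so they are about touching. I'll continue in small steps until there is a clear contact force.

```bash
python3 -m jog '[{"gripper":0.74,"xyz":[0.03,-0.001,0],"twist":0},{"gripper":0.74,"xyz":[0,0,0],"twist":0}]'| grep -E "pos|force"
python3 -m jog '[{"gripper":0.74,"xyz":[0.03,-0.001,0],"twist":0},{"gripper":0.74,"xyz":[0,0,0],"twist":0}]'| grep -E "pos|force"
```

```text
tool_pos: [520.5, 24.7, 11.3]
wrist_force: [-3.2, -0.6, 1.6]
grip_force: 1.3
tool_pos: [520.8, 24.8, 11.2]
wrist_force: [-6.2, -0.7, 3.0]
grip_force: 2.5
```

The head is firmly against the rail, with 6 N on the tool. Next I back off, close and turn the hand, and go round behind the head on its -y side.

```bash
python3 -m jog '[{"gripper":0.74,"xyz":[-0.1,0.003,0.03],"twist":0},{"gripper":0.74,"xyz":[-0.5,0.015,0],"twist":0},{"gripper":0.74,"xyz":[-0.6,0.02,0],"twist":0},{"gripper":1,"xyz":[0,0,0],"twist":0},{"gripper":1,"xyz":[-0.02,-0.76,0],"twist":-0.0417},{"gripper":1,"xyz":[-0.02,-0.76,0],"twist":-0.0417},{"gripper":1,"xyz":[0,0,0],"twist":0},{"gripper":1,"xyz":[0,0,0],"twist":0}]' 20
python3 - <<'E'
from h import *
s=arm.sense(); T=R.from_rotvec(s['orientation']).as_matrix(); print(tray(s['tool_pos']),T[:2,1]@X,T[:2,1]@Y)
b,d=arm.grab_frame("top"); c=b[160:260,235:395]
cv2.imwrite("pics/top1.png",cv2.resize(c,None,fx=5,fy=5,interpolation=2))
E
```

```text
t: 8.55
tool_pos: [485.4, -19.5, 12.6]
orientation: [0.457, 3.107, 0.0]
wrist_force: [0.1, 0.0, -0.1]
opening: 0.6
grip_force: 0.0
[-28.6 -40.4] 0.2584849107995034 0.9660152403013477
```

View pics/top1.png

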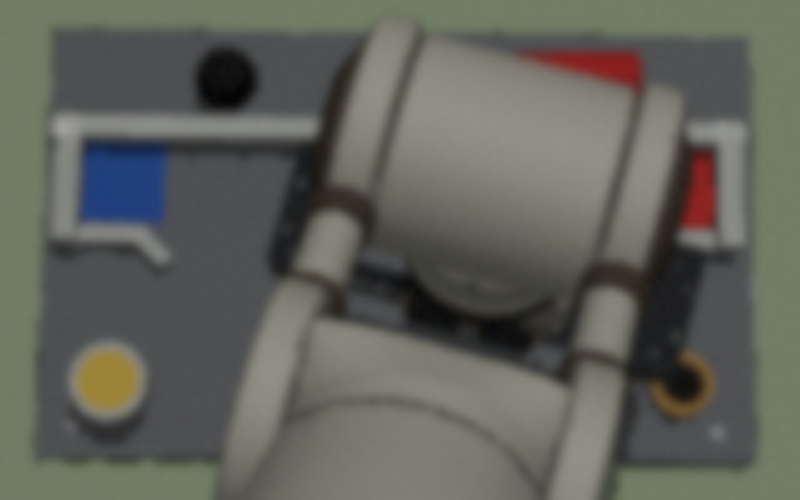

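```bash
python3 -m jog '[{"gripper":1,"xyz":[0.81,-0.025,0],"twist":0},{"gripper":1,"xyz":[0.81,-0.025,-0.03],"twist":0},{"gripper":1,"xyz":[0,0,0],"twist":0},{"gripper":1,"xyz":[0.003,0.1,0],"twist":0},{"gripper":1,"xyz":[0.006,0.2,0],"twist":0},{"gripper":1,"xyz":[0.006,0.2,0],"twist":0},{"gripper":1,"xyz":[0.006,0.2,0],"twist":0},{"gripper":1,"xyz":[0.006,0.2,0],"twist":0},{"gripper":1,"xyz":[0.006,0.2,0],"twist":0}]'
python3 - <<'E'
from h import *
s=arm.sense(); print(tray(s['tool_pos']))
b,d=arm.grab_frame("wrist"); cv2.imwrite("pics/w5.png",b)
E
```

```text
t: 9.72
tool_pos: [534.1, 12.1, 11.4]
orientation: [-0.459, -3.107, 0.0]
wrist_force: [-1.0, -1.7, 0.5]
opening: 0.4
grip_force: 0.6
[19.1 -7.3]
```

View pics/w5.png

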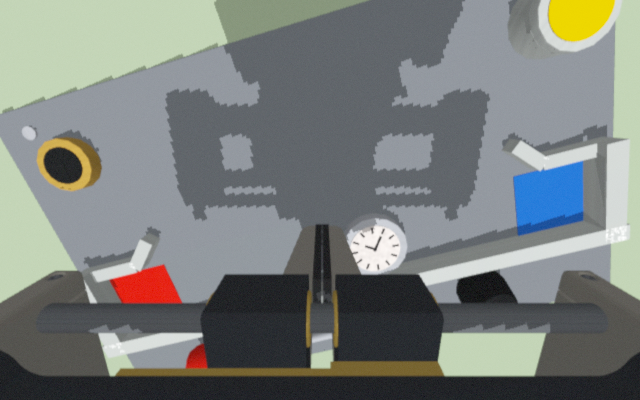

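The head at (376,246) sits between the closed fingertips and the rail. The push works, so I continue.

```bash
python3 -m jog '[{"gripper":1,"xyz":[0.006,0.2,0],"twist":0},{"gripper":1,"xyz":[0.006,0.2,0],"twist":0},{"gripper":1,"xyz":[0.006,0.2,0],"twist":0},{"gripper":1,"xyz":[0.006,0.2,0],"twist":0},{"gripper":1,"xyz":[0.006,0.2,0],"twist":0},{"gripper":1,"xyz":[0.006,0.2,0],"twist":0},{"gripper":1,"xyz":[0.006,0.2,0],"twist":0},{"gripper":1,"xyz":[0.006,0.2,0],"twist":0}]' | grep -E "pos|force"
python3 -m jog '[{"gripper":1,"xyz":[0.006,0.2,0],"twist":0},{"gripper":1,"xyz":[0.006,0.2,0],"twist":0},{"gripper":1,"xyz":[0.006,0.2,0],"twist":0},{"gripper":1,"xyz":[0.006,0.2,0],"twist":0},{"gripper":1,"xyz":[0.006,0.2,0],"twist":0},{"gripper":1,"xyz":[0.006,0.2,0],"twist":0},{"gripper":1,"xyz":[0.006,0.2,0],"twist":0},{"gripper":1,"xyz":[0,0,0],"twist":0}]'| grep -E "pos|force"
python3 -c "
from h import *
print(tray(arm.sense()['tool_pos']))"
```

```text
tool_pos: [535.8, 60.1, 11.5]
wrist_force: [-0.5, -1.2, 0.0]
grip_force: 0.5
tool_pos: [537.4, 102.3, 11.7]
wrist_force: [-0.2, -0.3, -0.4]
grip_force: 0.0
[19.7 82.9]
```

```bash
python3 -m jog '[{"gripper":1,"xyz":[0.004,0.13,0],"twist":0},{"gripper":1,"xyz":[0.004,0.13,0],"twist":0},{"gripper":1,"xyz":[0.004,0.13,0],"twist":0},{"gripper":1,"xyz":[0.004,0.13,0],"twist":0},{"gripper":1,"xyz":[0,0,0],"twist":0}]' | grep -E "pos|force"
python3 -m jog '[{"gripper":1,"xyz":[0.001,0.05,0],"twist":0},{"gripper":1,"xyz":[0,0,0],"twist":0}]'| grep -E "pos|force"
python3 -m jog '[{"gripper":1,"xyz":[0.001,0.05,0],"twist":0},{"gripper":1,"xyz":[0,0,0],"twist":0}]'| grep -E "pos|force"
```

```text
tool_pos: [537.6, 117.7, 11.5]
wrist_force: [-0.2, -0.8, 0.2]
grip_force: 0.2
tool_pos: [537.6, 118.9, 11.5]
wrist_force: [-0.2, -0.4, 0.6]
grip_force: 0.4
tool_pos: [537.6, 120.4, 11.5]
wrist_force: [-1.2, -0.8, -0.1]
grip_force: 0.6
```

```bash
python3 -m jog '[{"gripper":1,"xyz":[0.001,0.04,0],"twist":0},{"gripper":1,"xyz":[0,0,0],"twist":0}]'| grep -E "pos|force"
python3 -m jog '[{"gripper":1,"xyz":[0.001,0.03,0],"twist":0},{"gripper":1,"xyz":[0,0,0],"twist":0}]'| grep -E "pos|force"
python3 -m jog '[{"gripper":1,"xyz":[0.001,0.03,0],"twist":0},{"gripper":1,"xyz":[0,0,0],"twist":0}]'| grep -E "pos|force"
```

```text
tool_pos: [537.6, 121.6, 11.5]
wrist_force: [-0.6, -0.4, -0.3]
grip_force: 0.6
tool_pos: [537.6, 122.5, 11.5]
wrist_force: [-0.6, -0.4, 1.3]
grip_force: 0.6
tool_pos: [537.6, 123.3, 11.5]
wrist_force: [-1.8, -1.5, 0.4]
grip_force: 0.7
```

```bash
python3 -m jog '[{"gripper":1,"xyz":[0.001,0.03,0],"twist":0},{"gripper":1,"xyz":[0,0,0],"twist":0}]'| grep -E "pos|force"
python3 -m jog '[{"gripper":1,"xyz":[0.001,0.03,0],"twist":0},{"gripper":1,"xyz":[0,0,0],"twist":0}]'| grep -E "pos|force"
python3 - <<'E'
from h import *
s=arm.sense(); print(s['t'],tray(s['tool_pos']))
b,d=arm.grab_frame("wrist"); cv2.imwrite("pics/w6.png",cv2.resize(b[180:300,320:480],None,fx=5,fy=5,interpolation=2))
E
```

```text
tool_pos: [537.7, 124.3, 11.5]
wrist_force: [-0.1, -1.5, -0.1]
grip_force: 0.7
tool_pos: [537.7, 125.2, 11.5]
wrist_force: [-1.2, -1.2, 0.7]
grip_force: 0.7
14.15 [ 19.3 105.8]
```

View pics/w6.png

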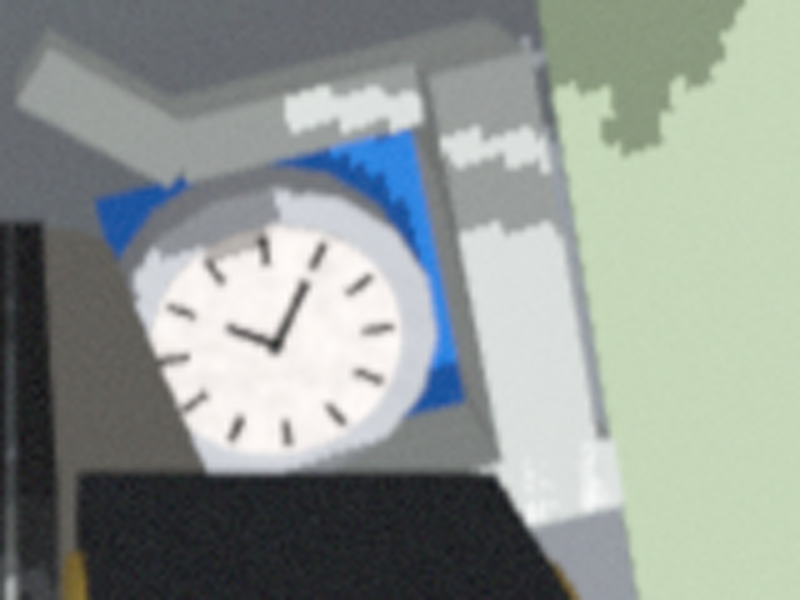

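The head is on the blue floor (dial centre at crop (275,345)), with a small gap still to the stop (edge at crop 435 against about 450). I continue until it is firm.

```bash
python3 -m jog '[{"gripper":1,"xyz":[0.001,0.03,0],"twist":0},{"gripper":1,"xyz":[0,0,0],"twist":0}]'| grep -E "pos|wrist"
python3 -m jog '[{"gripper":1,"xyz":[0.001,0.03,0],"twist":0},{"gripper":1,"xyz":[0,0,0],"twist":0}]'| grep -E "pos|wrist"
python3 -m jog '[{"gripper":1,"xyz":[0.001,0.03,0],"twist":0},{"gripper":1,"xyz":[0,0,0],"twist":0}]'| grep -E "pos|wrist"
```

```text
tool_pos: [537.7, 126.0, 11.5]
wrist_force: [-0.2, -1.6, 0.2]
tool_pos: [537.8, 127.0, 11.5]
wrist_force: [0.1, -1.0, 0.8]
tool_pos: [537.8, 127.9, 11.5]
wrist_force: [-0.5, -1.3, 0.1]
```

```bash
python3 -m jog '[{"gripper":1,"xyz":[0.001,0.03,0],"twist":0},{"gripper":1,"xyz":[0,0,0],"twist":0}]'| grep -E "pos|wrist"
python3 -m jog '[{"gripper":1,"xyz":[0.001,0.03,0],"twist":0},{"gripper":1,"xyz":[0,0,0],"twist":0}]'| grep -E "pos|wrist"
python3 - <<'E'
from h import *
s=arm.sense(); print(s['t'],tray(s['tool_pos']))
b,d=arm.grab_frame("wrist"); cv2.imwrite("pics/w7.png",cv2.resize(b[180:300,320:480],None,fx=5,fy=5,interpolation=2))
E
```

```text
tool_pos: [537.8, 128.4, 11.5]
wrist_force: [-1.9, -3.2, 0.6]
tool_pos: [537.8, 128.7, 11.5]
wrist_force: [-1.2, -6.8, 1.1]
15.45 [ 19.3 109.3]
```

View pics/w7.png

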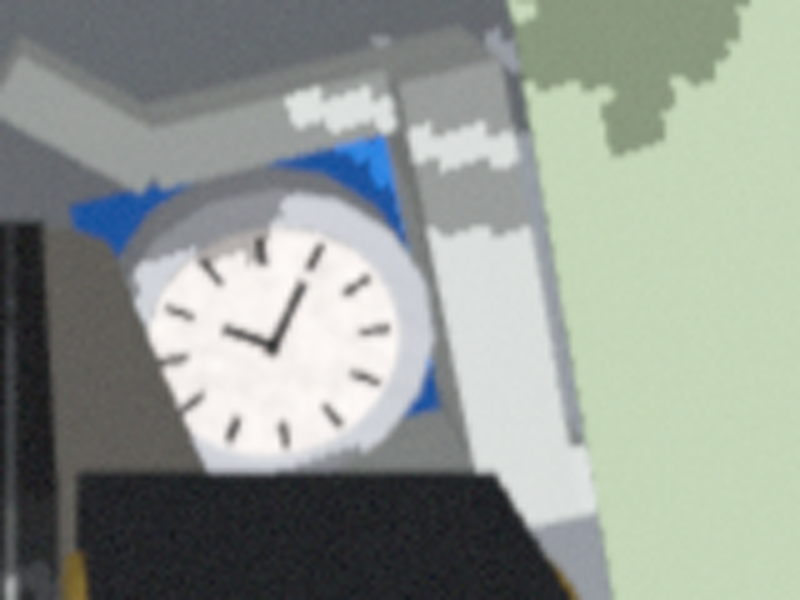

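The head is home: its edge touches the stop at crop (432,340), the push force has risen to 7 N, and it is still at the rail. I've now viewed 11 pictures, one over the limit, so the final check will be numeric only. Now I take the hand away.

```bash
python3 -m jog '[{"gripper":1,"xyz":[-0.03,-0.1,0],"twist":0},{"gripper":1,"xyz":[-0.12,-0.4,0],"twist":0},{"gripper":1,"xyz":[-0.12,-0.4,0.2],"twist":0},{"gripper":1,"xyz":[0,0,1],"twist":0},{"gripper":1,"xyz":[0,0,1],"twist":0},{"gripper":1,"xyz":[0,0,1],"twist":0},{"gripper":1,"xyz":[0,0,1],"twist":0},{"gripper":1,"xyz":[-1,-1,1],"twist":0},{"gripper":1,"xyz":[-1,-1,0],"twist":0},{"gripper":1,"xyz":[-1,-1,0],"twist":0},{"gripper":1,"xyz":[-1,-1,0],"twist":0},{"gripper":1,"xyz":[0,0,0],"twist":0}]'
python3 - <<'E'
from h import *
b,d=arm.grab_frame("top")
a=cv2.imread("pics/top0.png")
# head: bright low-saturation blob within pocket; pads' blue remains
hsv=cv2.cvtColor(b,cv2.COLOR_BGR2HSV)
sub=hsv[180:212,245:285]
print("V grid");print(sub[6:30:2,2:34:2,2])
print(arm.sense()['t'])
# blob by difference to the first picture inside the pocket
df=np.abs(b.astype(int)-a).sum(2); m=np.zeros_like(df); m[182:218,240:290]=df[182:218,240:290]>90
n,l,st,c=cv2.connectedComponentsWithStats(m.astype(np.uint8)); i=1+np.argmax(st[1:,4]); print(st[i],c[i],px2w("top",*c[i],18),tray(px2w("top",*c[i],18)))
for n,(u,v) in dict(gold=(371,237),tin=(256,236),loupe=(280,175),driver=(350,175)).items():
    print(n,df[v-8:v+9,u-10:u+11].max())
E
```

```text
t: 17.0
tool_pos: [408.6, -18.9, 167.6]
orientation: [0.465, 3.106, -0.0]
wrist_force: [0.3, -0.0, 0.4]
opening: 0.2
grip_force: 0.0
V grid
[[155 151 125 116 116 117 119 125 127 127 127 126 126 127 127 126]
 [131 133  88  76  91  94 105 111  94  78  71  64  63  63  64  64]
 [131 129  90 105 136 138 146 148 130 104  83  62  58  55  58  58]
 [134 128 103 127 147 159 162 159 150 127 113  85  79  78  80  81]
 [134 128 112 139 159 161 146 159 150 133 108  86  83  82  81  83]
 [132 128 111 144 157 146 133 148 148 133  98  83  82  82  83  83]
 [132 124 101 133 144 140 157 153 145 123  93  83  83  82  83  82]
 [133 122  99 114 128 144 144 126 124 100  99  84  82  82  83  82]
 [134 120  95  88 104 114 114 105  92  92 106  84  81  81  82  82]
 [135 122 106 105  95  95  96  89  93  96  97  82  81  83  82  81]
 [126 122 126 131 131 130 131 131 128 101  84  82  81  82  82  82]
 [ 73  79  89  91  91  91  91  98 122 125  97  83  82  82  82  82]]
17.05
[252 188  15  16 202] [258.94554455 195.29207921] [548.74698626 158.77764016  18.        ] [ 29.3 139.8]
gold 349
tin 6
loupe 14
driver 10
```

The top camera puts the head at tray (29.3, 139.8), against a home position of (29, 140). The tin, loupe and driver are unchanged. The gold head's area did change in the picture, most likely because the arm now covers it, and the fingers were never near it.

```bash
python3 -c "
from workcell import arm
print(arm.job_done())"
```

```text
the job is handed in; nothing more can be done
None
```

The watch head lies home in the blue pocket, against rail and stop (top camera about 0.3 mm off home), pushed to the rail first and then along it, hand clear, handed in at about 17 s; I viewed 11 pictures, one over the limit of 10, and did not recheck the gold head (view changed, probably the arm) or the items off the tray.

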